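Key a toothed drive pulley onto its shaft

ROBOT

A 7-joint arm with a two-finger parallel gripper is mounted at the origin on a cart in front of the work surface, level with it; the furniture and walls round the work are solid. World frame = base frame: x ahead of the robot, y to its left, z up, the work surface at z = 0. Lengths are in m, angles in rad, forces in N, time in s.
With the tool pointing down it reaches from about 0.425 to 0.975 m from the base axis. Payload 16.7 kg.
Tool frame: the origin (TCP) lies midway between the tips of the shut fingers; the grasp point (between the pads) lies 19 mm behind it; z points along the fingers, y is the line along which they close (so a half turn about z gives the same grasp; the last joint's range is limited). The gripper opens to 85 mm and grips with 20 to 120 N. Pads are 22 mm wide; open, the fingers measure 114 mm over their backs; the gripper's body (76 mm by 85 mm) begins 54 mm behind the grasp point. The pads swing forward as they close: fully open they stand 13 mm farther back than shut.
Start: joints at [1.133, 0.426, 0.074, 1.606, -0.034, 1.111, -0.067], TCP at [0.192, -0.647, 0.231] pointing down, gripper open.
Joint ranges: [-2.85, 2.85], [-0.5, 2.14], [-1.23, 1.37], [0.21, 2.46], [-1.02, 4.16], [0.16, 2.05], [-2.73, 2.73]. Speed limits (rad/s): [1.89, 1.89, 2.39, 2.39, 3.01, 3.01, 3.01].

INTERFACE

Orientations are given as a rotation vector (axis times angle).
In Python, from workcell import arm gives the robot as it stands.
- The arm moves only by the shell command python3 -m handwheel 'ROWS' [FORCE]. ROWS is JSON, a list that holds one entry, the list of rows, each a list of 7 numbers: the opening, from 0 (shut) to 1 (fully open), then the shift along the tool's x, y, z in m, then the turn, a rotation vector about the tool's x, y, z in degrees. A call has 1 to 8 rows; each row shifts and turns the commanded pose from where the row before left it, along the tool's axes as they then stand; what a row does not reach is not made up. A row lasts 1/10 s, in which the tool goes at most 50 mm and 8.59 degrees, less where a joint would pass 70% of its speed; a pose out of reach is approached as far as the arm can. A call with a gripper value outside its range is refused whole. The fingers move at their own pace and stop on an object; FORCE is the grip in N (left out, the last holds). Time passes only in rows, so rows that do not move let the fingers close. It gives the time, the measured TCP pose, the force, the opening and the grip force at its end, in the units of the state.
- arm.state(): the state, without advancing time (a new reading comes with each control period).
- arm.snapshot(name): name is "side" or "top"; returns the picture (420x560x3 uint8, blue, green, red); there is no depth.
- arm.get_calibration(name): a dict with "fov_y" (degrees; the focal length in pixels is half the picture's height over the tangent of half this angle, whatever the lens; pixels are square), "cx", "cy" (the principal point, pixels), "extrinsics" (4x4, takes a point from world to camera coordinates). Camera axes: x right, y up, looking along -z (the intrinsics and any distortion apply to the point x, -y, -z); pixel columns grow to the right and rows downward; lengths in m; the calibration is good to about 2 mm. A picture is of the moment at which its call begins. get_calibration takes no time and is no camera call.
- arm.job_done(): hands the job in; it is judged then, once.
The state is a dict: "time": time; "qpos": joint angles; "dq": joint speeds; "joint_efforts": joint torques, N m; "eef_pos": TCP position; "eef_rot": TCP orientation; "contact_force": force on the tool from outside, world axes, zero at the start; "wrist_torque": the same for the moment, N m; "opening": finger opening in m; "grip_force": force on a finger pad.
Only numpy, scipy, OpenCV 4.12 (cv2) and the standard library are available. Lean on these libraries where they do the work, as an engineer would, in place of code of your own. Each camera call takes 0.05 s, during which the arm holds its last target. There are 200 camera calls.

TASK

Fit the toothed drive pulley, neck up, onto the upright shaft of the bearing pedestal: set it over the shaft, keep hold of it and turn it under light pressure until its keyway finds the key, then guide it down fully home on the shaft's shoulder and let go. Never force it down or let it fall: the key bruises easily. Leave the other things on the bench as they are.

Things in the scene. Friction and masses are not known exactly. Their poses are not given: they have to be found in the camera images.
- drive_pulley: Aluminium toothed belt pulley, 0.2 to 0.45 kg, the only one with teeth and a keyway. Lies on the bench neck up, left or right of the pedestal. Origin: centre of its underside, z up along the bore. Toothed rim 64 mm across from 0 to 14 mm height. A 22 mm bore goes right through; the keyway, a slot 9 mm wide cut to 17.5 mm from the axis, runs the whole height on the pulley's own -x side.
- pulley_neck (a point): Point on the drive pulley's axis, 26 mm above its underside, halfway up the smooth round neck, which is 42 mm across and reaches from 14 to 38 mm height. Grip it here, in any direction. Axes as the pulley's. (On the way, mind the bench's own upright post, 30 mm thick and 0.8 m high, at its near left corner, x 0.31, y 0.41 m.)
- pedestal: Bearing pedestal fixed to the bench: plate 100 x 100 x 12 mm, round grey housing 60 mm across, and an upright steel shaft end on its z axis. Origin: centre of the plate's underside. Over 60 N of contact force between pulley and pedestal (shaft and key included) counts as damage. The shaft's bearing is stiff: about 3 N m to turn it, so it does not follow light rubbing.
- shoulder (a point): Centre of the flat top of the shaft's shoulder, 36 mm across, 50 mm above the bench: the pulley's underside must rest here. Axes as the pedestal's. Above it the shaft is 20 mm across for 36 mm, then tapers over 8 mm to 12 mm at its tip, 44 mm above the shoulder.
- key_level (a point): Point on the shaft axis at the level of the key's flat top, 12 mm above the shoulder; a wrongly turned pulley rests here. The key, 6 mm wide, stands out to 15 mm from the axis between shoulder and this height. It points anywhere within 0.75 rad of the pedestal's own -x (about towards the robot); its angle is not measured. It fits the keyway with 1.5 mm play a side, about 0.11 rad either way.
- pulley_hub: A different pulley hub, 64 mm wide and 28 mm high, with a smooth flange, without teeth or keyway: not to be used. It lies on the other side of the pedestal; leave it where it is. Origin: centre of its underside.
- bearing: Ball bearing 35 mm across, 11 mm high, lying on the bench behind the pedestal to the left; leave it. Origin: centre of its underside.
- impeller: Black pump impeller 56 mm across, 17 mm high, lying behind the pedestal to the right; leave it. Origin: centre of its underside.
- plug_gauge: Upright plug gauge 24 mm across, 105 mm high, in front of the pedestal; leave it standing. Origin: centre of its underside.
- thread_lock: Small upright bottle 32 mm across, 102 mm high, in front of the pedestal to the right; leave it standing. Origin: centre of its underside.
Mind the look-alikes: they are no part of the job. What is shaped like the drive_pulley but blue, pink or turquoise is not meant.

How it is judged:
At the end, for the whole second after the job is handed in: The drive pulley stands neck up on the shaft with its keyway over the key, its underside within 2 mm of the shoulder (50 mm above the bench), its axis within 3 mm and 0.06 rad of the shaft's, at rest and let go (z of drive_pulley in the frame of pedestal between 0.047 and 0.052 m and horizontal distance between drive_pulley and pedestal below 0.003 m and angle between drive_pulley's own z axis and vertical below 0.06 rad and linear speed of drive_pulley below 0.01 m/s and contact force between the fingers and drive_pulley below 0.1 N); the robot touches nothing.
It fails at once if the pulley is forced or dropped on the key, shaft or pedestal (over 60 N) (contact force between drive_pulley and pedestal above 60 N).
It fails at once if another thing on the bench is moved by more than 20 mm (distance of any of pulley_hub, bearing, impeller, plug_gauge, thread_lock from where it was at the start of the episode above 0.02 m).
It also fails if it takes over 72 s, if anything falls off the work surface, if the arm or the gripper's body presses on something with over 40 N, if the wrist force passes 120 N, or if a joint passes its speed limit or range.

## Working session

There is one attempt and no reset: what is moved stays moved. The work goes in short steps, Python scripts to look and compute and a shell command to move; the robot and the scene stay as the last step left them, time stands still between calls to the robot, and variables do not carry over. Pictures are saved under pics/ and viewed, at most 10 in all, crops included, and the job is handed in when it is done.

```bash
ls; mkdir -p pics; python3 - <<'E'
from workcell import arm
import cv2
for n in("side","top"):
    cv2.imwrite(f"pics/{n}0.png",arm.snapshot(n)); print(n,arm.get_calibration(n))
print(arm.state())
E
```

```text
pics
side {'fov_y': 56.26984757940772, 'cx': 276.0101363639678, 'cy': 215.04852219110998, 'extrinsics': array([[-0.72774386, -0.68577329,  0.01019139,  0.40589054],
       [ 0.61001174, -0.64041064,  0.4666475 , -0.35716153],
       [-0.31348772,  0.34581672,  0.88438467, -0.75417095],
       [ 0.        ,  0.        ,  0.        ,  1.        ]])}
top {'fov_y': 54.41304055212124, 'cx': 284.58748223417206, 'cy': 216.2383244147138, 'extrinsics': array([[ 0.01663464, -0.99980331,  0.01079929,  0.00375272],
       [ 0.9957431 ,  0.01754447,  0.09048687, -0.56654889],
       [-0.09065855,  0.0092481 ,  0.99583909, -1.11439138],
       [ 0.        ,  0.        ,  0.        ,  1.        ]])}
{'time': 0.1, 'qpos': array([ 1.13346522,  0.42669176,  0.07382426,  1.60654731, -0.03410717,
        1.11076773, -0.06704225]), 'dq': array([-0.00071424, -0.00139952,  0.00086966,  0.00025569,  0.00106764,
       -0.00151368, -0.00056787]), 'joint_efforts': array([ 8.66500020e-03, -9.51537681e+01,  3.77183586e+00, -4.64407432e+01,
        1.96837279e-02,  6.34996657e-03, -4.12632846e-05]), 'eef_pos': array([ 0.19150625, -0.64688563,  0.23066297]), 'eef_rot': array([-3.10798277e+00, -4.50478587e-01,  3.60598453e-04]), 'contact_force': array([-0.56768228,  0.53745652,  0.35632383]), 'wrist_torque': array([-0.01309722, -0.02280336,  0.0467283 ]), 'grip_force': 0.0, 'opening': 0.08549725113329217}
```

View pics/top0.png

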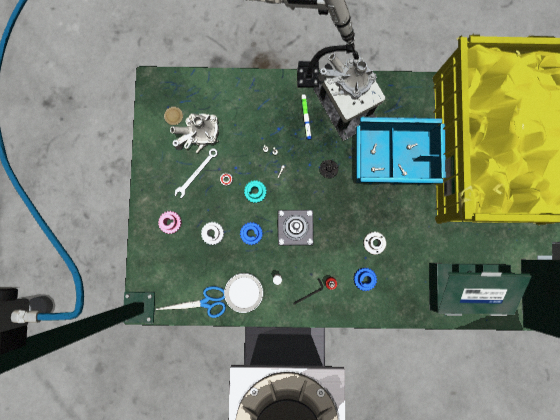

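View pics/side0.png

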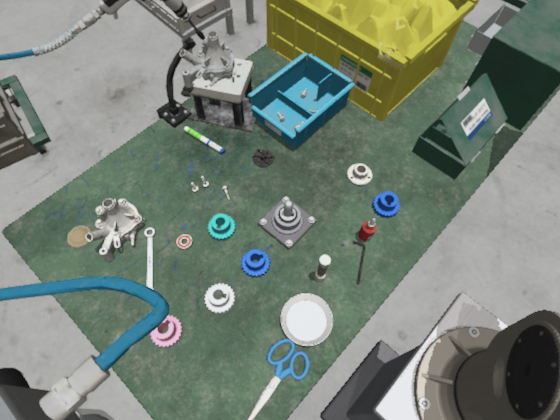

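Top view: white toothed pulley at (212,233), the candidates being blue (251,233), blue (366,279), pink (169,222), turquoise (255,190), plain white hub (375,243). The pedestal is at (296,227). The only uncoloured one with teeth is (212,233) top / (219,297) side. I'll confirm it with a crop.

```bash
cat > h.py <<'E'
import numpy as np
from workcell import arm
def cal(n):
    c=arm.get_calibration(n); E=c["extrinsics"]; f=210/np.tan(np.radians(c["fov_y"]/2)); return E,f,c["cx"],c["cy"]
def ray(n,u,v):
    E,f,cx,cy=cal(n); R=E[:3,:3]; o=-R.T@E[:3,3]; d=R.T@np.array([(u-cx)/f,-(v-cy)/f,-1]); return o,d
def onz(n,u,v,z):
    o,d=ray(n,u,v); return o+d*(z-o[2])/d[2]
def proj(n,p):
    E,f,cx,cy=cal(n); q=E[:3,:3]@p+E[:3,3]; return np.array([cx+f*q[0]/-q[2],cy-f*q[1]/-q[2]])
def tri(a,b):
    (o1,d1),(o2,d2)=ray("top",*a),ray("side",*b)
    A=np.stack([d1,-d2],1); s=np.linalg.lstsq(A,o2-o1,rcond=None)[0]
    p,q=o1+s[0]*d1,o2+s[1]*d2; return (p+q)/2,np.linalg.norm(p-q)
E
python3 - <<'E'
from h import *
import cv2
t,s=cv2.imread("pics/top0.png"),cv2.imread("pics/side0.png")
def c(im,u,v,r=24): return cv2.resize(im[v-r:v+r,u-r:u+r],(290,290),interpolation=cv2.INTER_CUBIC)
cv2.imwrite("pics/c0.png",np.vstack([np.hstack([c(t,212,233),c(t,296,227)]),np.hstack([c(s,219,297),c(s,288,218,)])]))
for n,im,(u,v) in(("top",t,(212,233)),("side",s,(219,297))):
    m=(im.min(2)>120).astype(np.uint8); cs,_=cv2.findContours(m,0,1)
    for k in cs:
        if cv2.contourArea(k)>100 and cv2.pointPolygonTest(cv2.convexHull(k),(u,v),False)>0:
            e=cv2.fitEllipse(cv2.convexHull(k)); print(n,e,onz(n,*e[0],.014))
print(onz("top",212,233,.038),onz("side",219,297,.038),onz("top",375,243,.02),"ped tip",tri((297,226),(288,202)))
for z in(.0,.05,.094): print(z,proj("top",[.56,0,z]))
E
```

```text
top ((211.84703063964844, 232.93731689453125), (22.764745712280273, 23.07411003112793), 6.876400947570801) [0.51686563 0.21648505 0.014     ]
side ((219.07049560546875, 297.6225891113281), (30.266021728515625, 31.919340133666992), 53.87726593017578) [0.51779442 0.21782093 0.014     ]
[0.51557461 0.21203266 0.038     ] [0.51176225 0.21976053 0.038     ] [ 0.49627715 -0.24051049  0.02      ] ped tip (array([ 0.53673437, -0.01719693,  0.09927816]), np.float64(0.004898910135047863))
0.0 [289.16912496 219.37012001]
0.05 [289.57141826 217.8528966 ]
0.094 [289.95636278 216.40110301]
```

View pics/c0.png

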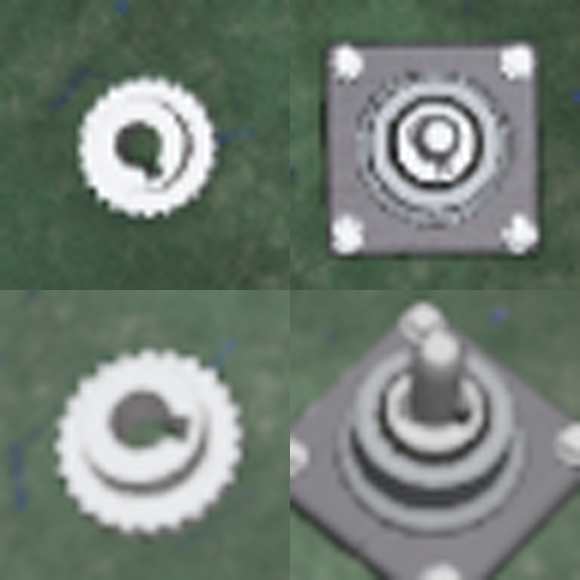

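The crop confirms it: a toothed, uncoloured pulley at (212,233), with its keyway pointing towards the robot and about 25° to the right. On the pedestal, the dark spot right and below the shaft suggests the key is about 35–40° from -x towards -y. Next I'll locate the pedestal and plan the first move.

```bash
cat >> h.py <<'E'
from scipy.spatial.transform import Rotation as Ro
def delta(target,yaw=None):
    s=arm.state(); R=Ro.from_rotvec(s["eef_rot"]).as_matrix(); x=R[:,0]
    print("tcp",s["eef_pos"].round(4),"yaw",np.degrees(np.arctan2(x[1],x[0])).round(2),"tilt",R[:,2].round(4),"q",s["qpos"].round(2),"t",s["time"])
    d=R.T@(np.array(target)-s["eef_pos"]); print("shift tool",d.round(4))
E
python3 - <<'E'
from h import *
import cv2
t,s=cv2.imread("pics/top0.png"),cv2.imread("pics/side0.png")
# plate: bolts heads/grey plate vs green
for n,im,(u,v) in(("top",t,(296,227)),("side",s,(288,225))):
    b,g,r=[im[...,i].astype(int) for i in range(3)]
    m=((r-g>-6)&(r>60)).astype(np.uint8); m=cv2.morphologyEx(m,cv2.MORPH_CLOSE,np.ones((5,5)))
    cs,_=cv2.findContours(m,0,1)
    for k in cs:
        if cv2.contourArea(k)>300 and cv2.pointPolygonTest(cv2.convexHull(k),(u,v),False)>0:
            e=cv2.minAreaRect(k); print(n,e,onz(n,*e[0],.012)); print([onz(n,*q,.012)[:2].round(4) for q in cv2.boxPoints(e)])
for n,q in(("top",(296-24+145*48/290,227-24+146*48/290)),("side",(288-24+147*48/290,218-24+116*48/290))): print("shoulder",n,onz(n,*q,.05))
print("tip",onz("top",296-24+148*48/290,227-24+136*48/290,.092),onz("side",288-24+150*48/290,218-24+58*48/290,.092))
for n,q in(("top",(296-24+157*48/290,227-24+166*48/290)),("side",(288-24+172*48/290,218-24+122*48/290))): print("key",n,onz(n,*q,.056))
for n,q in(("top",(277,280)),("side",(325,258))): print("plug",onz(n,*q,.105))
delta([.5,-.2,.35])
E
```

```text
top ((295.5, 227.0), (34.0, 35.0), 90.0) [ 0.53773508 -0.01793301  0.012     ]
[array([0.585 , 0.0322]), array([ 0.5868, -0.0668]), array([ 0.4908, -0.0678]), array([0.4891, 0.0305])]
top ((279.5, 168.0), (336.0, 559.0), 90.0) [0.70564222 0.03014941 0.012     ]
[array([1.192 , 0.8616]), array([ 1.2312, -0.7963]), array([ 0.2479, -0.7525]), array([0.2256, 0.785 ])]
side ((287.0000305175781, 221.50003051757812), (40.305084228515625, 43.13351058959961), 45.0) [ 0.53636151 -0.01454545  0.012     ]
[array([0.5844, 0.0348]), array([ 0.5889, -0.0754]), array([ 0.4881, -0.0641]), array([0.4878, 0.0417])]
shoulder top [ 0.53483671 -0.01791554  0.05      ]
shoulder side [ 0.53629105 -0.01693594  0.05      ]
tip [ 0.53649398 -0.01757249  0.092     ] [ 0.53738679 -0.01735986  0.092     ]
key top [ 0.52556143 -0.02319694  0.056     ]
key side [ 0.52591219 -0.01893299  0.056     ]
plug [0.3950215  0.03088012 0.105     ]
plug [0.39781528 0.03018906 0.105     ]
tcp [ 0.1915 -0.6469  0.2307] yaw 16.49 tilt [-4.0e-04  1.1e-03 -1.0e+00] q [ 1.13  0.43  0.07  1.61 -0.03  1.11 -0.07] t 0.1
shift tool [ 0.4227 -0.341  -0.119 ]
```

```bash
python3 -m handwheel '[[[1,0,0,-0.04,0,0,0],[1,0,0,-0.04,0,0,0],[1,0,0,-0.04,0,0,0],[1,0.03,-0.024,0,0,0,0],[1,0.03,-0.024,0,0,0,0],[1,0.03,-0.024,0,0,0,0],[1,0.03,-0.024,0,0,0,0],[1,0.03,-0.024,0,0,0,0]]]' && python3 -c "
from h import *
delta([.5,-.2,.35])"
```

```text
time: 0.9
eef_pos: [0.3019, -0.4881, 0.3511]
eef_rot: [-3.109, -0.45, 0.0]
contact_force: [1.2, -0.2, -0.3]
opening: 0.0851
grip_force: 0.0
tcp [ 0.3019 -0.4881  0.3511] yaw 16.49 tilt [-3.e-04  3.e-04 -1.e+00] q [ 0.91  0.18 -0.01  1.68  0.    1.29 -0.38] t 0.9
shift tool [ 0.2717 -0.22    0.0011]
```

```bash
python3 -m handwheel '[[[1,0.034,-0.028,0,0,0,0],[1,0.034,-0.028,0,0,0,0],[1,0.034,-0.028,0,0,0,0],[1,0.034,-0.028,0,0,0,0],[1,0.034,-0.028,0,0,0,0],[1,0.034,-0.028,0,0,0,0],[1,0.034,-0.028,0,0,0,0],[1,0.034,-0.028,0,0,0,0]]]' && python3 -c "
from h import *
delta([.517,.217,.25])"
```

```text
time: 1.7
eef_pos: [0.4991, -0.196, 0.3513]
eef_rot: [-3.109, -0.45, 0.0]
contact_force: [0.3, -0.9, -0.1]
opening: 0.085
grip_force: 0.0
tcp [ 0.4991 -0.196   0.3513] yaw 16.47 tilt [-2.e-04  0.e+00 -1.e+00] q [ 0.51  0.12 -0.29  1.74  0.04  1.28 -1.06] t 1.7
shift tool [ 0.1343 -0.3909  0.1013]
```

```bash
python3 -m handwheel '[[[1,0.016,-0.045,0,0,0,0],[1,0.016,-0.045,0,0,0,0],[1,0.016,-0.045,0,0,0,0],[1,0.016,-0.045,0,0,0,0],[1,0.016,-0.045,0,0,0,0],[1,0.016,-0.045,0,0,0,0],[1,0.016,-0.045,0,0,0,0],[1,0.016,-0.045,0.02,0,0,0]]]' && python3 -c "
from h import *
delta([.517,.217,.15])"
```

```text
time: 2.5
eef_pos: [0.5196, 0.1848, 0.3338]
eef_rot: [-3.109, -0.45, -0.006]
contact_force: [1.3, -0.4, -0.1]
opening: 0.0855
grip_force: 0.0
tcp [0.5196 0.1848 0.3338] yaw 16.48 tilt [ 0.0035  0.0011 -1.    ] q [ 0.06  0.19 -0.59  1.73  0.11  1.26 -1.84] t 2.5
shift tool [ 0.0059 -0.0317  0.1838]
```

```bash
python3 -m handwheel '[[[1,0.006,-0.03,0.03,0,0,0],[1,0,0,0.04,0,0,0],[1,0,0,0.04,0,0,0],[1,0,0,0.04,0,0,0],[1,0,0,0.03,0,0,0],[1,0,0,0,0,0,0]]]' && python3 - <<'E'
from h import *
import cv2
delta([.517,.217,.07])
t,s=arm.snapshot("top"),arm.snapshot("side")
c=lambda im,u,v,r=50: cv2.resize(im[v-r:v+r,u-r:u+r],(400,400),interpolation=cv2.INTER_CUBIC)
cv2.imwrite("pics/c1.png",np.hstack([c(t,212,223),c(s,219,280)]))
p=arm.state()["eef_pos"]; print(proj("top",p),proj("side",p))
E
```

```text
time: 3.1
eef_pos: [0.5141, 0.2116, 0.1483]
eef_rot: [3.108, 0.451, -0.01]
contact_force: [-1.1, -0.7, 0.4]
opening: 0.0854
grip_force: 0.0
tcp [0.5141 0.2116 0.1483] yaw 16.51 tilt [-0.0062 -0.0021 -1.    ] q [-0.04  0.38 -0.57  1.92  0.26  0.92 -2.02] t 3.1
shift tool [ 0.0048 -0.0043  0.0783]
[203.90926115 230.37756691] [212.52307125 274.66054944]
```

View pics/c1.png

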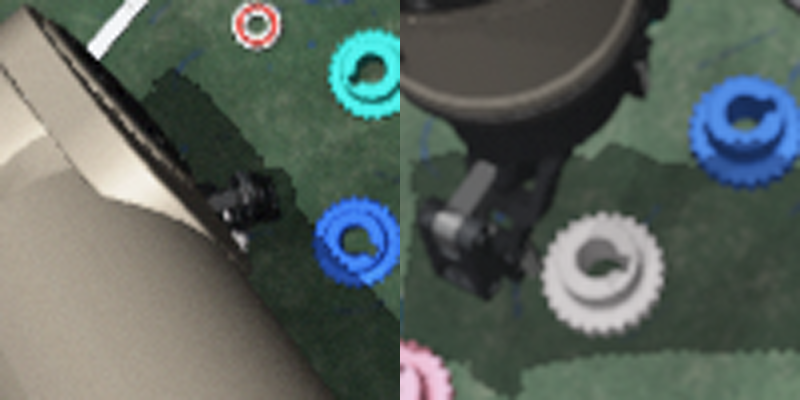

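The crop shows the open fingers either side of the pulley, consistent with the measurement. The forearm lies towards the post, so I'll check that clearance.

```bash
python3 -m handwheel '[[[1,0.005,-0.004,0.03,0,0,0],[1,0,0,0.03,0,0,0],[1,0,0,0.01,0,0,0],[1,0,0,0,0,0,0],[1,0,0,0,0,0,0]]]' && python3 - <<'E'
from h import *
import cv2
delta([.517,.217,.014])
t,s=arm.snapshot("top"),arm.snapshot("side")
cv2.imwrite("pics/c2.png",np.hstack([t[130:420,60:360],cv2.resize(s[210:370,120:320],(362,290),interpolation=cv2.INTER_CUBIC)]))
E
```

```text
time: 3.7
eef_pos: [0.5209, 0.2184, 0.0838]
eef_rot: [-3.109, -0.45, -0.003]
contact_force: [-0.8, 0.4, -0.1]
opening: 0.0855
grip_force: 0.0
tcp [0.5209 0.2184 0.0838] yaw 16.48 tilt [ 1.8e-03  7.0e-04 -1.0e+00] q [-0.08  0.48 -0.53  1.95  0.33  0.8  -2.09] t 3.7
shift tool [-0.0042  0.0003  0.0698]
```

View pics/c2.png

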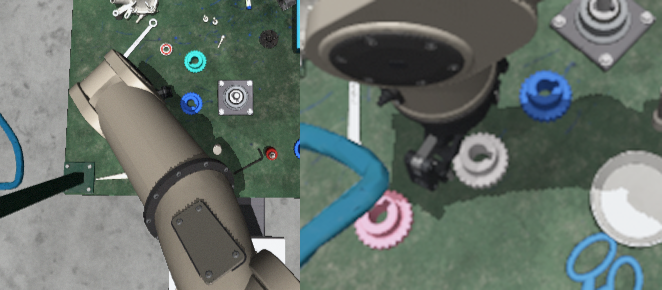

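```bash
python3 -m handwheel '[[[1,-0.004,0,0.02,0,0,0],[1,0,0,0.02,0,0,0],[1,0,0,0.015,0,0,0],[1,0,0,0.01,0,0,0],[1,0,0,0,0,0,0],[1,0,0,0,0,0,0]]]' && python3 -c "
from h import *
delta([.517,.217,.015])"
```

```text
time: 4.4
eef_pos: [0.5164, 0.2172, 0.0175]
eef_rot: [-3.109, -0.451, -0.001]
contact_force: [0.4, 0.1, -0.1]
opening: 0.0855
grip_force: 0.0
tcp [0.5164 0.2172 0.0175] yaw 16.49 tilt [ 4.e-04  3.e-04 -1.e+00] q [-0.13  0.57 -0.48  1.99  0.41  0.68 -2.16] t 4.4
shift tool [0.0005 0.0003 0.0025]
```

```bash
python3 -m handwheel '[[[0.6,0,0,0,0,0,0],[0.4,0,0,0,0,0,0],[0.3,0,0,0,0,0,0],[0.3,0,0,0,0,0,0],[0.3,0,0,0,0,0,0],[0.3,0,0,0,0,0,0]]]' 30 && python3 -c "
from h import *
delta([.517,.217,.015])"
```

```text
time: 5.0
eef_pos: [0.5164, 0.2168, 0.0176]
eef_rot: [3.109, 0.45, 0.001]
contact_force: [-2.3, -1.6, 7.4]
opening: 0.041
grip_force: 29.5
tcp [0.5164 0.2168 0.0176] yaw 16.48 tilt [ 7.e-04 -1.e-04 -1.e+00] q [-0.13  0.57 -0.48  1.99  0.41  0.67 -2.16] t 5.0
shift tool [ 0.0006 -0.      0.0026]
```

```bash
python3 -m handwheel '[[[0.3,0,0,0,0,0,0],[0.3,0,0,-0.01,0,0,0],[0.3,0,0,-0.02,0,0,0],[0.3,0,0,-0.03,0,0,0],[0.3,0,0,-0.03,0,0,0],[0.3,0,0,-0.03,0,0,0],[0.3,0,0,0,0,0,0],[0.3,0,0,0,0,0,0]]]' 60 && python3 - <<'E'
from h import *
import cv2
delta([.5365,-.0173,.15])
t,s=arm.snapshot("top"),arm.snapshot("side")
p=arm.state()["eef_pos"]; print(proj("side",p))
cv2.imwrite("pics/s3.png",s)
E
```

```text
time: 5.8
eef_pos: [0.5162, 0.2167, 0.1375]
eef_rot: [3.109, 0.45, 0.002]
contact_force: [-0.3, 0.1, -4.2]
opening: 0.0402
grip_force: 61.7
tcp [0.5162 0.2167 0.1375] yaw 16.47 tilt [ 1.e-03  1.e-04 -1.e+00] q [-0.05  0.4  -0.57  1.93  0.28  0.89 -2.04] t 5.8
shift tool [-0.0469  0.2301 -0.0125]
[212.63027812 279.24188241]
```

```bash
python3 -m handwheel '[[[0.3,-0.005,0.025,-0.01,0,0,0],[0.3,-0.007,0.034,0,0,0,0],[0.3,-0.007,0.034,0,0,0,0],[0.3,-0.007,0.034,0,0,0,0],[0.3,-0.007,0.034,0,0,0,0],[0.3,-0.007,0.034,0,0,0,0],[0.3,-0.007,0.035,0,0,0,0],[0.3,0,0,0,0,0,0]]]' && python3 - <<'E'
from h import *
import cv2
import time
delta([.5365,-.0173,.1265])
t,s=arm.snapshot("top"),arm.snapshot("side")
c=lambda im,u,v,r=50: cv2.resize(im[v-r:v+r,u-r:u+r],(400,400),interpolation=cv2.INTER_CUBIC)
cv2.imwrite("pics/c4.png",np.hstack([c(t,296,227),c(s,285,205)]))
cv2.imwrite("pics/s4.png",s);cv2.imwrite("pics/t4.png",t)
p=arm.state()["eef_pos"]; print(proj("top",p),proj("side",p-[0,0,.0176]))
E
```

```text
time: 6.7
eef_pos: [0.5357, -0.0223, 0.1455]
eef_rot: [3.109, 0.441, -0.004]
contact_force: [0.2, -1.1, -4.0]
opening: 0.0399
grip_force: 61.9
tcp [ 0.5357 -0.0223  0.1455] yaw 16.14 tilt [-0.0027 -0.0015 -1.    ] q [ 0.34  0.34 -0.5   1.97  0.21  0.88 -1.56] t 6.7
shift tool [ 0.0023 -0.0046  0.019 ]
[297.39914605 224.36667786] [290.22196343 195.38041866]
```

View pics/c4.png

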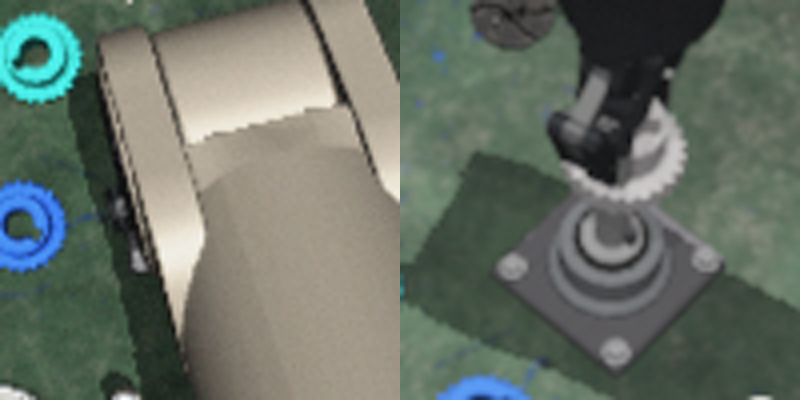

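```bash
python3 -m handwheel '[[[0.3,0.002,-0.0045,0.01,0,0,0],[0.3,0,0,0.01,0,0,0],[0.3,0,0,0.009,0,0,0],[0.3,0,0,0,0,0,0],[0.3,0,0,0,0,0,0]]]' && python3 - <<'E'
from h import *
import cv2
delta([.5365,-.0173,.110])
s=arm.snapshot("side"); s0=cv2.imread("pics/s4.png")
p=arm.state()["eef_pos"]; print(proj("side",p-[0,0,.0176]), proj("side",p-[0,0,.0036]), arm.state()["contact_force"])
print("shaft",proj("side",[.5365,-.0173,.094]),proj("side",[.5365,-.0173,.08]))
u,v=proj("side",p-[0,0,.0106]).astype(int)
cv2.imwrite("pics/c5.png",cv2.resize(s[v-30:v+45,u-37:u+38],(600,600),interpolation=cv2.INTER_CUBIC));print(u-37,v-30)
E
```

```text
time: 7.3
eef_pos: [0.5368, -0.0118, 0.1176]
eef_rot: [-3.109, -0.451, 0.001]
contact_force: [0.2, 0.1, -3.3]
opening: 0.0398
grip_force: 61.9
tcp [ 0.5368 -0.0118  0.1176] yaw 16.52 tilt [-8.e-04  2.e-04 -1.e+00] q [ 0.31  0.38 -0.5   1.99  0.24  0.83 -1.6 ] t 7.3
shift tool [-0.0019  0.0052  0.0076]
[287.36741197 203.3646878 ] [287.60564825 200.08123623] [-0.0383508  -0.07206204 -3.89471031]
shaft [289.14919717 203.40750944] [288.89416511 206.56728529]
250 171
```

View pics/c5.png

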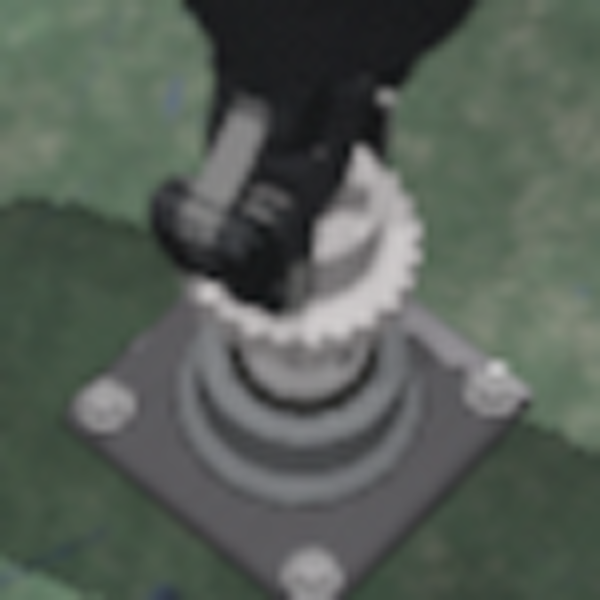

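```bash
python3 -m handwheel '[[[0.3,-0.002,0.005,0,0,0,0],[0.3,0,0,0,0,0,0],[0.3,0,0,0.004,0,0,0],[0.3,0,0,0.004,0,0,0],[0.3,0,0,0,0,0,0],[0.3,0,0,0,0,0,0]]]' && python3 - <<'E'
from h import *
import cv2
delta([.5365,-.0173,.1])
p=arm.state()["eef_pos"]; print(arm.state()["contact_force"],arm.state()["wrist_torque"],proj("side",p-[0,0,.0036]))
s=arm.snapshot("side"); u0,v0=245,165
b=s[v0:v0+60,u0:u0+80]
# bright rim mask: horizontal extents per row
m=b.min(2)>150
for r in range(0,60,2):
    c=np.flatnonzero(m[r]); 
    if len(c): print(r+v0,c[0]+u0,c[-1]+u0,end=" | ")
E
```

```text
time: 7.95
eef_pos: [0.5363, -0.0174, 0.1098]
eef_rot: [-3.109, -0.451, 0.001]
contact_force: [-0.0, -0.1, -2.8]
opening: 0.0398
grip_force: 61.9
tcp [ 0.5363 -0.0174  0.1098] yaw 16.5 tilt [-4.e-04  1.e-04 -1.e+00] q [ 0.32  0.39 -0.49  2.    0.25  0.81 -1.6 ] t 7.95
shift tool [ 0.0002 -0.      0.0098]
[-0.03103414 -0.1055144  -2.78455493] [ 0.00181314 -0.00287494 -0.01938914] [289.46029378 200.59142531]
191 297 297 | 193 296 299 | 195 298 301 | 197 298 302 | 199 292 303 | 201 292 302 | 203 292 303 | 205 297 302 | 207 277 301 | 209 279 300 | 211 282 298 | 213 286 294 | 217 311 312 | 219 262 312 | 221 262 265 |
```

```bash
python3 -m handwheel '[[[0.3,0,0,0.0015,0,0,0],[0.3,0,0,0.0015,0,0,0],[0.3,0,0,0.001,0,0,0],[0.3,0,0,0,0,0,0],[0.3,0,0,0,0,0,0]]]'; python3 -m handwheel '[[[0.3,0,0,0.001,0,0,0],[0.3,0,0,0.001,0,0,0],[0.3,0,0,0,0,0,0]]]'
```

```text
time: 8.5
eef_pos: [0.5365, -0.0175, 0.106]
eef_rot: [-3.109, -0.45, 0.0]
contact_force: [-0.2, -0.3, -4.3]
opening: 0.0398
grip_force: 61.9
time: 8.8
eef_pos: [0.5364, -0.0175, 0.1039]
eef_rot: [-3.109, -0.45, 0.0]
contact_force: [-0.2, 0.0, -4.5]
opening: 0.0401
grip_force: 61.9
```

```bash
python3 -m handwheel '[[[0.3,0,0,0.001,0,0,0],[0.3,0,0,0.001,0,0,0],[0.3,0,0,0,0,0,0]]]'; python3 -c "
from h import *
print(arm.state()['wrist_torque'])"; python3 -m handwheel '[[[0.3,0,0,0.001,0,0,0],[0.3,0,0,0.001,0,0,0],[0.3,0,0,0,0,0,0]]]';python3 -c "
from h import *
print(arm.state()['wrist_torque'])"
```

```text
time: 9.1
eef_pos: [0.5364, -0.0175, 0.1019]
eef_rot: [-3.109, -0.451, 0.0]
contact_force: [-0.8, -0.0, -2.9]
opening: 0.0397
grip_force: 61.9
[0.01924559 0.00838809 0.01227089]
time: 9.4
eef_pos: [0.5364, -0.0175, 0.0999]
eef_rot: [-3.109, -0.45, 0.0]
contact_force: [-0.2, 0.6, -2.7]
opening: 0.0399
grip_force: 61.9
[ 0.01154348  0.02627376 -0.01489715]
```

```bash
python3 -m handwheel '[[[0.3,0,0,0.0015,0,0,0],[0.3,0,0,0.0015,0,0,0],[0.3,0,0,0.0015,0,0,0],[0.3,0,0,0.0015,0,0,0],[0.3,0,0,0,0,0,0]]]'; python3 -m handwheel '[[[0.3,0,0,0.0015,0,0,0],[0.3,0,0,0.0015,0,0,0],[0.3,0,0,0.0015,0,0,0],[0.3,0,0,0.0015,0,0,0],[0.3,0,0,0,0,0,0]]]';python3 -c "
from h import *
print(arm.state()['wrist_torque'])"
```

```text
time: 9.9
eef_pos: [0.5364, -0.0174, 0.0938]
eef_rot: [-3.109, -0.45, 0.0]
contact_force: [-0.3, -0.2, -4.2]
opening: 0.0395
grip_force: 61.9
time: 10.4
eef_pos: [0.5363, -0.0175, 0.0878]
eef_rot: [-3.109, -0.45, 0.0]
contact_force: [-0.2, 0.8, -3.6]
opening: 0.0399
grip_force: 61.9
[ 0.05176862  0.05127565 -0.00763151]
```

```bash
python3 -m handwheel '[[[0.3,0,0,0.002,0,0,0],[0.3,0,0,0.002,0,0,0],[0.3,0,0,0.0015,0,0,0],[0.3,0,0,0,0,0,0],[0.3,0,0,0,0,0,0]]]'; python3 -m handwheel '[[[0.3,0,0,0.001,0,0,0],[0.3,0,0,0.0005,0,0,0],[0.3,0,0,0,0,0,0]]]'; python3 -m handwheel '[[[0.3,0,0,0.001,0,0,0],[0.3,0,0,0,0,0,0]]]'
```

```text
time: 10.9
eef_pos: [0.5365, -0.0175, 0.0825]
eef_rot: [-3.109, -0.45, 0.0]
contact_force: [-0.1, 1.1, -3.5]
opening: 0.0401
grip_force: 61.9
time: 11.2
eef_pos: [0.5365, -0.0175, 0.081]
eef_rot: [-3.109, -0.45, 0.0]
contact_force: [-0.8, -0.3, -3.4]
opening: 0.04
grip_force: 61.9
time: 11.4
eef_pos: [0.5364, -0.0175, 0.0799]
eef_rot: [-3.109, -0.45, 0.0]
contact_force: [-0.0, 0.1, -3.5]
opening: 0.0399
grip_force: 62.0
```

```bash
for i in 1; do python3 -m handwheel '[[[0.3,0,0,0.0005,0,0,0],[0.3,0,0,0,0,0,0]]]'; python3 -m handwheel '[[[0.3,0,0,0.0005,0,0,0],[0.3,0,0,0,0,0,0]]]'; done | grep -v rot
```

```text
time: 11.6
eef_pos: [0.5366, -0.0175, 0.0796]
contact_force: [-0.2, -0.5, -1.6]
opening: 0.04
grip_force: 62.2
time: 11.8
eef_pos: [0.5367, -0.0174, 0.0792]
contact_force: [0.1, 0.5, 2.6]
opening: 0.0402
grip_force: 62.7
```

```bash
python3 -m handwheel '[[[0.3,0,0,0.0005,0,0,0],[0.3,0,0,0,0,0,0]]]' | grep -v rot
```

```text
time: 12.0
eef_pos: [0.5368, -0.0174, 0.0789]
contact_force: [-0.7, -0.1, 6.2]
opening: 0.0402
grip_force: 63.0
```

```bash
python3 -m handwheel '[[[0.3,0,0,0,0,0,-2.5],[0.3,0,0,0,0,0,-2.5],[0.3,0,0,0,0,0,0]]]' | grep -v -e open; python3 -m handwheel '[[[0.3,0,0,0,0,0,-2.5],[0.3,0,0,0,0,0,-2.5],[0.3,0,0,0,0,0,0]]]' | grep -v open;  python3 -c "
from h import *
print(arm.state()['wrist_torque'])"
```

```text
time: 12.3
eef_pos: [0.5368, -0.0168, 0.0789]
eef_rot: [-3.085, -0.589, -0.001]
contact_force: [-1.7, 2.9, 7.0]
grip_force: 63.1
time: 12.6
eef_pos: [0.5368, -0.0164, 0.0789]
eef_rot: [-3.056, -0.723, -0.002]
contact_force: [-2.7, 5.1, 8.7]
grip_force: 63.2
[ 1.32308137  0.69987087 -0.07031732]
```

```bash
python3 -m handwheel '[[[0.3,0,0,0,0,0,-2.5],[0.3,0,0,0,0,0,-2.5],[0.3,0,0,0,0,0,0]]]' | grep -v -e open; python3 -m handwheel '[[[0.3,0,0,0,0,0,-2.5],[0.3,0,0,0,0,0,-2.5],[0.3,0,0,0,0,0,0]]]' | grep -v open;  python3 -c "
from h import *
print(arm.state()['wrist_torque'])"
```

```text
time: 12.9
eef_pos: [0.5369, -0.0165, 0.079]
eef_rot: [-3.022, -0.856, -0.002]
contact_force: [-1.7, 4.5, 10.5]
grip_force: 63.4
time: 13.2
eef_pos: [0.5368, -0.0166, 0.0791]
eef_rot: [-2.982, -0.987, -0.002]
contact_force: [-2.3, 5.0, 10.8]
grip_force: 63.5
[ 0.99690076  0.82239276 -0.07507411]
```

```bash
python3 -m handwheel '[[[0.3,0,0,0,0,0,-2.5],[0.3,0,0,0,0,0,-2.5],[0.3,0,0,0,0,0,0]]]' | grep -v -e open; python3 -m handwheel '[[[0.3,0,0,0,0,0,-2.5],[0.3,0,0,0,0,0,-2.5],[0.3,0,0,0,0,0,0]]]' | grep -v open;  python3 -c "
from h import *
print(arm.state()['wrist_torque'])"
```

```text
time: 13.5
eef_pos: [0.5369, -0.0167, 0.0791]
eef_rot: [-2.937, -1.116, -0.002]
contact_force: [-3.0, 4.8, 11.3]
grip_force: 63.6
time: 13.8
eef_pos: [0.537, -0.0168, 0.0792]
eef_rot: [-2.885, -1.243, -0.002]
contact_force: [-2.8, 3.6, 11.5]
grip_force: 63.6
[ 0.72955527  0.72152175 -0.06914766]
```

```bash
python3 - <<'E'
from h import *
import cv2
delta([.5365,-.0173,.08])
s=arm.snapshot("side"); u0,v0=257,180
cv2.imwrite("pics/c6.png",cv2.resize(s[v0:v0+60,u0:u0+60],(600,600),interpolation=cv2.INTER_CUBIC))
c=np.array([.5365,-.0173,.1])
print((proj("side",c)-[u0,v0])*10)
for a in(-170,-155,-140,-125,-110,-95):
    k=c+.0175*np.array([np.cos(np.radians(a)),np.sin(np.radians(a)),0]); print(a,((proj("side",k)-[u0,v0])*10).round())
E
```

```text
tcp [ 0.537  -0.0168  0.0792] yaw 46.6 tilt [ 1.e-03  6.e-04 -1.e+00] q [ 0.4   0.46 -0.59  2.01  0.36  0.77 -1.17] t 13.8
shift tool [-0.0007  0.     -0.0008]
[322.60798386 220.24801563]
-170 [392. 260.]
-155 [401. 243.]
-140 [404. 225.]
-125 [402. 206.]
-110 [395. 189.]
-95 [382. 174.]
```

View pics/c6.png

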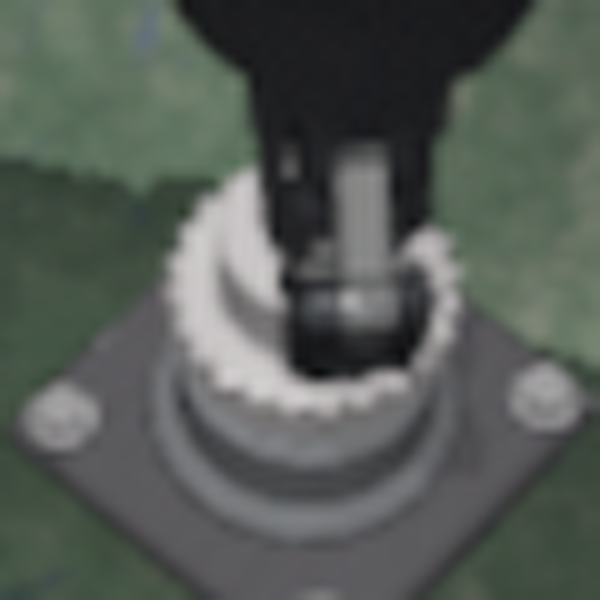

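The gripper's finger hides the keyway here. I'll get the angles from the first crops instead: slot end at side (188,427), key tip at side (462,412) and top (447,165).

```bash
python3 - <<'E'
from h import *
sc=290/48
def C(n,p,o): return ((proj(n,np.array(p))-o)*sc).round(0)
P=np.array([.517,.217,.038]);K=np.array([.5365,-.0173,.056])
print("bore centre",C("top",P,(188,209)),C("side",P,(195,273))+[0,290])
print("shaft ctr at key",C("top",K,(272,203))+[290,0],C("side",K,(264,194))+[290,290])
for a in range(-220,-110,10):
    d=np.array([np.cos(np.radians(a)),np.sin(np.radians(a)),0])
    print(a,C("top",P+.0165*d,(188,209)),C("side",P+.0165*d,(195,273))+[0,290],"|",C("top",K+.015*d,(272,203))+[290,0],C("side",K+.015*d,(264,194))+[290,290])
E
```

```text
bore centre [134. 142.] [140. 419.]
shaft ctr at key [434. 141.] [438. 397.]
-220 [110. 169.] [143. 466.] | [412. 167.] [443. 433.]
-210 [115. 173.] [151. 465.] | [417. 170.] [450. 432.]
-200 [121. 176.] [159. 462.] | [422. 173.] [457. 430.]
-190 [127. 177.] [167. 457.] | [428. 174.] [463. 426.]
-180 [133. 178.] [174. 452.] | [434. 175.] [468. 422.]
-170 [139. 178.] [179. 445.] | [440. 174.] [472. 417.]
-160 [145. 176.] [184. 438.] | [445. 173.] [475. 412.]
-150 [151. 173.] [187. 430.] | [451. 171.] [477. 406.]
-140 [157. 170.] [189. 422.] | [455. 167.] [478. 400.]
-130 [161. 165.] [189. 413.] | [460. 163.] [478. 393.]
-120 [165. 160.] [188. 405.] | [463. 159.] [476. 387.]
```

Both views put the keyway at about -147° at the start and the key at about -160 to -165°. So the key lies the other way. I'll ease off, turn back and search in that direction.

```bash
python3 -m handwheel '[[[0.3,0,0,-0.0012,0,0,0],[0.3,0,0,0,0,0,7.5],[0.3,0,0,0,0,0,7.5],[0.3,0,0,0,0,0,7.5],[0.3,0,0,0,0,0,7.5],[0.3,0,0,0,0,0,0],[0.3,0,0,0,0,0,0]]]'; python3 -c "
from h import *
delta([.5365,-.0174,.0793])"
```

```text
time: 14.55
eef_pos: [0.5364, -0.0173, 0.0797]
eef_rot: [3.108, 0.457, -0.0]
contact_force: [-0.2, 0.0, -2.8]
opening: 0.04
grip_force: 62.1
tcp [ 0.5364 -0.0173  0.0797] yaw 16.74 tilt [-1.e-04 -1.e-04 -1.e+00] q [ 0.3   0.44 -0.47  2.02  0.29  0.75 -1.62] t 14.55
shift tool [0.     0.0001 0.0004]
```

```bash
python3 -m handwheel '[[[0.3,0,0,0.001,0,0,0],[0.3,0,0,0,0,0,2.5],[0.3,0,0,0,0,0,2.5],[0.3,0,0,0,0,0,0]]]' | grep -v open; python3 -m handwheel '[[[0.3,0,0,0,0,0,2.5],[0.3,0,0,0,0,0,2.5],[0.3,0,0,0,0,0,0]]]' | grep -v open
```

```text
time: 14.95
eef_pos: [0.5367, -0.0176, 0.0789]
eef_rot: [3.126, 0.316, 0.001]
contact_force: [0.1, 0.1, 2.6]
grip_force: 62.7
time: 15.25
eef_pos: [0.5363, -0.0173, 0.0785]
eef_rot: [-3.136, -0.18, 0.0]
contact_force: [1.2, 1.5, -2.7]
grip_force: 62.0
```

The force has dropped from +2.6 to -2.7 N: the keyway is at the key. I'll turn slightly further and press gently.

```bash
python3 -m handwheel '[[[0.3,0,0,0,0,0,2.5],[0.3,0,0,0,0,0,1.5],[0.3,0,0,0.0005,0,0,0],[0.3,0,0,0.0005,0,0,0],[0.3,0,0,0,0,0,0]]]' | grep -v open; python3 -c "
from h import *
print(arm.state()['wrist_torque'])"
```

```text
time: 15.75
eef_pos: [0.5365, -0.0174, 0.0776]
eef_rot: [-3.141, -0.07, 0.0]
contact_force: [0.2, 3.7, -2.6]
grip_force: 62.1
[ 0.70600198 -0.02424067  0.02266931]
```

```bash
python3 -m handwheel '[[[0.3,0,0,0.0007,0,0,0],[0.3,0,0,0.0007,0,0,0],[0.3,0,0,0.0006,0,0,0],[0.3,0,0,0,0,0,0]]]' | grep -v open; python3 -c "
from h import *
print(arm.state()['wrist_torque'])";python3 -m handwheel '[[[0.3,0,0,0.0007,0,0,0],[0.3,0,0,0.0007,0,0,0],[0.3,0,0,0.0006,0,0,0],[0.3,0,0,0,0,0,0]]]' | grep -v open; python3 -c "
from h import *
print(arm.state()['wrist_torque'])"
```

```text
time: 16.15
eef_pos: [0.5366, -0.0174, 0.0757]
eef_rot: [-3.141, -0.068, -0.0]
contact_force: [0.7, 5.1, -3.0]
grip_force: 62.1
[ 0.81952735 -0.20273497 -0.06684597]
time: 16.55
eef_pos: [0.5366, -0.0174, 0.0737]
eef_rot: [-3.141, -0.068, -0.0]
contact_force: [1.4, 4.2, -1.4]
grip_force: 62.2
[ 1.03018564 -0.21849099 -0.03922042]
```

```bash
python3 -m handwheel '[[[0.3,0,-0.0004,0.0007,0,0,0],[0.3,0,0,0.0007,0,0,0],[0.3,0,0,0.0006,0,0,0],[0.3,0,0,0,0,0,0]]]' | grep -v open; python3 -m handwheel '[[[0.3,0,0,0.0007,0,0,0],[0.3,0,0,0.0007,0,0,0],[0.3,0,0,0.0006,0,0,0],[0.3,0,0,0,0,0,0]]]' | grep -v open; python3 -c "
from h import *
print(arm.state()['wrist_torque'])"
```

```text
time: 16.95
eef_pos: [0.5363, -0.0173, 0.0716]
eef_rot: [3.141, 0.068, -0.0]
contact_force: [0.3, 1.3, -2.4]
grip_force: 62.0
time: 17.35
eef_pos: [0.5364, -0.0172, 0.0696]
eef_rot: [3.141, 0.068, -0.0]
contact_force: [0.4, 0.6, -3.9]
grip_force: 62.0
[ 0.24815663 -0.06393229 -0.0215033 ]
```

Two millimetres left to the shoulder.

```bash
python3 -m handwheel '[[[0.3,0,0,0.0007,0,0,0],[0.3,0,0,0.0006,0,0,0],[0.3,0,0,0,0,0,0]]]' | grep -v open; python3 -m handwheel '[[[0.3,0,0,0.0005,0,0,0],[0.3,0,0,0,0,0,0]]]' | grep -v open; python3 -m handwheel '[[[0.3,0,0,0.0005,0,0,0],[0.3,0,0,0,0,0,0]]]' | grep -v open
```

```text
time: 17.65
eef_pos: [0.5364, -0.0172, 0.0683]
eef_rot: [3.141, 0.068, -0.0]
contact_force: [0.5, 0.3, -4.0]
grip_force: 62.0
time: 17.85
eef_pos: [0.5364, -0.0172, 0.0679]
eef_rot: [3.141, 0.068, -0.0]
contact_force: [-0.1, 0.3, -3.1]
grip_force: 62.1
time: 18.05
eef_pos: [0.5364, -0.0171, 0.0678]
eef_rot: [3.141, 0.068, -0.0]
contact_force: [-4.5, -0.1, 6.6]
grip_force: 63.1
```

Seated: contact at the shoulder level. Now I'll release gently and rise.

```bash
python3 -m handwheel '[[[0.3,0,0,0,0,0,0],[0.3,0,0,0,0,0,0],[0.55,0,0,0,0,0,0],[0.7,0,0,0,0,0,0],[0.9,0,0,0,0,0,0],[0.9,0,0,0,0,0,0]]]' 20; python3 -m handwheel '[[[0.9,0,0,-0.01,0,0,0],[0.9,0,0,-0.02,0,0,0],[0.9,0,0,-0.03,0,0,0],[0.9,0,0,-0.04,0,0,0],[0.9,0,0,-0.04,0,0,0],[0.9,0,0,-0.04,0,0,0],[0.9,0,0,0,0,0,0],[0.9,0,0,0,0,0,0]]]'; python3 - <<'E'
from h import *
import cv2
s=arm.snapshot("side"); u0,v0=257,180
cv2.imwrite("pics/c7.png",cv2.resize(s[v0:v0+60,u0:u0+60],(600,600),interpolation=cv2.INTER_CUBIC))
for z in(.050,.064,.088,.094): print(z,(proj("side",np.array([.5365,-.0173,z]))-[u0,v0])*10)
E
```

```text
time: 18.65
eef_pos: [0.5366, -0.0171, 0.0674]
eef_rot: [-3.141, -0.068, -0.0]
contact_force: [-0.2, 0.9, 0.0]
opening: 0.0767
grip_force: 0.0
time: 19.45
eef_pos: [0.5368, -0.0171, 0.2489]
eef_rot: [3.14, 0.068, 0.004]
contact_force: [-0.5, 0.4, 0.0]
opening: 0.0766
grip_force: 0.0
0.05 [313.71720911 330.402228  ]
0.064 [316.115707   300.68550993]
0.088 [320.38988498 247.72964036]
0.094 [321.49197169 234.07509436]
```

View pics/c7.png

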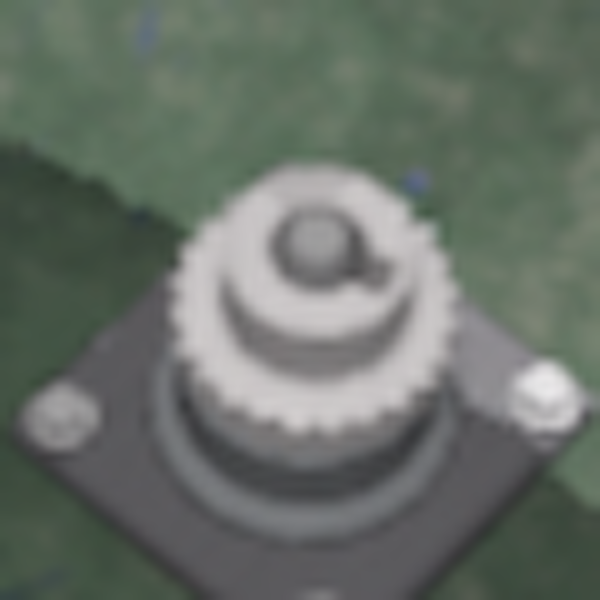

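The picture shows the pulley level on the shaft, with its rim centred near (316,300) as predicted for a seated one. It is about 12 mm lower than before, and the shaft tip is just proud of the neck.

```bash
python3 -c "
from h import *
print(arm.job_done())"
```

```text
the job is handed in; nothing more can be done
None
```

The drive pulley is on the shaft, keyway over the key and down on the shoulder; I let go and handed the job in at about 19.5 s, with wrist-force readings around 12 N at most, but no verdict was returned.

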